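Reverse the filter arm of a microscope lamp base and lock it

ROBOT

A 7-joint arm with a two-finger parallel gripper is mounted at the origin on the work surface. World frame = base frame: x ahead of the robot, y to its left, z up, the work surface at z = 0. Lengths are in m, angles in rad, forces in N, time in s.
With the tool pointing down it reaches from about 0.4 to 0.875 m from the base axis. Payload 6.5 kg.
Tool frame: the origin (TCP) lies where the fingers leave the gripper's body, on its centre line; the fingertips stand 73 mm ahead of it and the grasp point (between the pads) lies 54 mm ahead of it (r.finger_overhang is the distance from the TCP to the fingertips, in m); x points along the fingers, z is the direction in which the jaws open and shut, and the axes are right-handed (so a half turn about x gives the same grasp; the last joint's range is limited). The gripper opens to 85 mm and grips with 20 to 120 N. Pads are 22 mm wide; open, the fingers measure 114 mm over their backs; the gripper's body (76 mm by 85 mm) begins 54 mm behind the grasp point. The pads swing forward as they close: fully open they stand 13 mm farther back than shut.
Start: joints at [-1.415, 0.536, -0.004, 1.538, 0.003, 1.067, -0.071], TCP at [0.143, 0.634, 0.304] pointing down, gripper open.
Joint ranges: [-2.7, 2.7], [-0.37, 2.16], [-1.27, 1.26], [0.24, 2.4], [-1.31, 4.45], [0.19, 1.91], [-2.76, 2.76]. Speed limits (rad/s): [2.39, 2.39, 3.14, 3.14, 3.14, 3.14, 3.14].

INTERFACE

Orientations are given as [roll, pitch, yaw] about the fixed x, y, z axes, in that order (R = Rz(yaw) Ry(pitch) Rx(roll)).
In Python, from rig import r gives the robot as it stands.
- The arm moves only by the tool step_arm, never from a script. Its argument "steps" is a list that holds one entry, the list of rows, each a list of 6 numbers: the shift along the tool's x, y, z in cm, then the turn, a rotation vector about the tool's x, y, z in degrees. In form: [[[x, y, z, rx, ry, rz], ...]]. A call has exactly 8 rows; each row shifts and turns the pose as measured when the row begins, along the tool's axes as they then stand; what a row does not reach is not made up. A row lasts 1/10 s, in which the tool goes at most 50 mm and 8.59 degrees, less where a joint would pass 70% of its speed; a pose out of reach is approached as far as the arm can. A call with a gripper value outside its range is refused whole. "hand" is the gripper command: -1 is shut, 1 is fully open, values between are in proportion, set as the call begins (left out, the last holds). The fingers move at their own pace and stop on an object; "newtons" is the grip in N (left out, the last holds). Time passes only in rows, so rows that do not move let the fingers close, or fill a call up. It gives the time, the measured TCP pose, the force and the opening at its end, in the units of the state.
- r.state(): the state, without advancing time (a new reading comes with each control period).
- r.grab_frame(name): name is "side" or "top"; returns a dict with "image" (480x640x3 uint8, blue, green, red), "camera_matrix" (3x3 intrinsics, pixels), "extrinsics" (4x4, takes a point from camera to world coordinates). Camera axes: x right, y up, looking along -z (the intrinsics and any distortion apply to the point x, -y, -z); pixel columns grow to the right and rows downward; lengths in m; the calibration is good to about 2 mm. A picture is of the moment at which its call begins. There is no depth.
- r.hand_in(): hands the job in, once; it reports no verdict.
Trained networks look in a picture, given as the dict that the camera call returned (one of the last four; its "shot" number tells which), for a name from the list of things; names that differ only in an ending like _2 or _b are one class to them, and where a whole thing is asked for, a point or a joint stands for the part that bears it (a point fixed in the world has none). Each returns a list of dicts, best first, with "score" (0 to 1); they miss things now and then, are a little off and sometimes report something else, mostly with a low value. They report only what shows in the picture. A call takes as long as a camera call. They do not tell look-alikes from the thing itself.
- r.find_in(query, picture): "bbox" ([left, top, width, height] in pixels, round what is visible of it).
- r.mark_of(query, picture): "point" ([column, row] in pixels: a listed point, or the origin of a listed thing).
The state is a dict: "t": time; "q": joint angles; "qd": joint speeds; "tau": joint torques, N m; "tcp_pos": TCP position; "eef_rot": TCP orientation; "force": force on the tool from outside, world axes, zero at the start; "wrist_torque": the same for the moment, N m; "opening": finger opening in m.
Only numpy, scipy, OpenCV 4.12 (cv2) and the standard library are available. Lean on these libraries where they do the work, as an engineer would, in place of code of your own. Each camera call takes 0.05 s, during which the arm holds its last target. There are 200 camera calls.

TASK

The lamp base has its blue filter over the lamp: lift the filter arm off its pivot pin, turn it end for end and refit it fully down on the pin, lying in its yoke with the amber filter over the lamp. Then turn the spoked locking wheel clockwise until its red blade lies squarely across the blue end of the arm. Leave the bottle, the purple cone, the vial rack and the slide box where they stand.

Things in the scene. Friction and masses are not known exactly. Their poses are not given: they have to be found in the camera images.
- pin_shoulder (a point): Foot of the steel pivot pin, at the centre of the shoulder (28 mm wide, 40 mm above the table) on which the arm's hub rests. The pin is 12 mm in diameter and stands 26 mm above this point; its last 5 mm taper. Axes are those of the lamp base: z up, +y from the pin to the lamp, -y from the pin to the locking wheel.
- stand: White lamp base, fixed to the table; origin on the table straight under the pin, axes as the pin's. Its plate is 110 mm wide (x, centred), reaches from y = -225 to +105 mm, top 24 mm above the table. It carries the pin, the yoke, the lamp and the locking wheel.
- yoke (a point): Middle of the yoke between pin and lamp, 32 mm from the pin along +y, at the height of the shoulder (40 mm). Two steel cheeks, 14 mm long, leave a slot 21 mm wide (x) for the arm's bar; their tops flare outward and end 11 mm above this point. They keep the seated arm from being swung round on the pin. Axes as the base.
- lamp (a point): Centre of the top of the bright round lamp window (44 mm diameter) on the base, 36 mm above the table and 72 mm from the pin along the base's +y. Axes as the base.
- filter_hub (a point): Loose filter arm, about 180 g, 194 mm long: centre of its black hub (34 mm diameter, 16 mm high, 15 mm through hole), 8 mm above the arm's underside. z up, +y to the amber end, -y to the blue end. Bars 16 mm wide (x), 14 mm high run from the hub to both rings. It starts on the pin with blue over the lamp and must rise more than 26 mm to come off.
- amber_fin (a point): Centre (half-way up) of the upright aluminium grip fin on the arm's bar on the amber side, 31.5 mm from the hub centre: 14 mm thick (x), 26 mm long (y), 30 mm high, from 14 to 44 mm above the arm's underside. Axes as the arm.
- blue_fin (a point): The same grip fin on the blue side, 31.5 mm from the hub centre along the arm's -y; same size and axes.
- amber_filter (a point): Centre of the amber filter in its aluminium ring (50 mm outside diameter, 12 mm high), 72 mm from the hub centre, 6 mm above the arm's underside. Axes as the arm.
- blue_filter (a point): Centre of the blue filter in the like ring at the other end, 72 mm from the hub centre, 6 mm above the arm's underside. Axes as the arm.
- wheel_centre (a point): On the locking wheel's vertical axis at mid-height of the spokes: 67 mm above the table, 165 mm from the pin along -y. Axes as the base (not turning). Hub 36 mm diameter, top 13 mm above this point. Five arms 72 degrees apart, 12 mm thick: four black spokes 12 mm wide with 16 mm balls, reaching 60 mm out, clear of the arm, and a red blade 24 mm wide, 105 mm long, 9 mm above the seated ring.
- wheel (a joint): Wheel angle (rad): 0 with the red blade along the base's +y, squarely across the arm's end; positive is anticlockwise from above (at +1.57 the blade points to the base's -x). Range -0.35 to 3.0. It starts at 1.9 to 2.8 and is turned clockwise to 0. Friction holds it where it is left; a spoke pushed 42 mm from the axis needs about 2.5 N.
- bottle_centre (a point): Bystander: white reagent bottle with yellow cap, 60 mm diameter, 125 mm high; its centre, half-way up.
- cone_centre (a point): Bystander: purple cone-shaped stand, 76 mm diameter at the foot, 85 mm high; its centre, half-way up.
- rack_centre (a point): Bystander: white rack of black-capped vials, 50 (x) by 120 (y) mm, 87 mm high; its centre, half-way up.
- slidebox_centre (a point): Bystander: blue and white flat slide box, 82 (x) by 102 (y) mm, 34 mm high; its centre, half-way up.
Things that resemble listed ones, but are neither listed nor needed, are in the scene too. Of the things shaped like the part that bears filter_hub, the aluminium one is meant.

How it is judged:
On the way, in this order (a step that is already met when the one before it is completed fails the run):
1. the arm is lifted clear of the pin (z of filter_hub in the frame of pin_shoulder above 0.04 m), for 0.1 s.
2. the arm is seated again on the pin, amber filter over the lamp, the wheel not yet locked (horizontal distance between filter_hub and pin_shoulder below 0.003 m and z of filter_hub in the frame of pin_shoulder between 0.004 and 0.0115 m and angle between filter_hub's own z axis and vertical below 0.06 rad and horizontal distance between amber_filter and lamp below 0.01 m and value of joint wheel above 0.5 rad), for 0.2 s.
3. the red blade lies squarely across the blue end of the seated arm (horizontal distance between filter_hub and pin_shoulder below 0.003 m and z of filter_hub in the frame of pin_shoulder between 0.004 and 0.0115 m and angle between filter_hub's own z axis and vertical below 0.06 rad and horizontal distance between amber_filter and lamp below 0.01 m and value of joint wheel between -0.17 and 0.17 rad), for 0.2 s.
At the end, for the whole second after the job is handed in: Hub on the pin (3 mm) and down on the shoulder (3.5 mm), level; amber filter within 10 mm of the lamp's centre; wheel at rest within 0.17 rad of the blade pointing straight at the pin, across the blue end; bystanders upright and moved less than 20 mm (all of step 3 and velocity of joint wheel between -0.05 and 0.05 rad/s); the robot touches nothing.
It fails at once if the bottle is moved 20 mm or more, or tipped (distance of bottle_centre from where it was at the start of the episode above 0.02 m or angle between bottle_centre's own z axis and vertical above 0.3 rad).
It fails at once if the purple cone is moved 20 mm or more, or tipped (distance of cone_centre from where it was at the start of the episode above 0.02 m or angle between cone_centre's own z axis and vertical above 0.3 rad).
It fails at once if the vial rack is moved 20 mm or more, or tipped (distance of rack_centre from where it was at the start of the episode above 0.02 m or angle between rack_centre's own z axis and vertical above 0.3 rad).
It fails at once if the slide box is moved 20 mm or more, or tipped (distance of slidebox_centre from where it was at the start of the episode above 0.02 m or angle between slidebox_centre's own z axis and vertical above 0.3 rad).
It also fails if it takes over 72 s, if anything falls off the work surface, if the arm or the gripper's body presses on something with over 40 N, if the wrist force passes 120 N, or if a joint passes its speed limit or range.

## Working session

There is one attempt and no reset: what is moved stays moved. The work goes in short steps, Python scripts to look and compute and a tool call to move; the robot and the scene stay as the last step left them, time stands still between calls to the robot, and variables do not carry over. Pictures are saved under pics/ and viewed, about 8 in all and at most 12, crops included, and the job is handed in when it is done.

Besides the shell and the picture viewer there is one more tool, called after "Emit:" as name(argument=value, ...), one argument or row to a line, values as JSON. step_arm: Moves the arm, as the interface text tells. Its arguments: {"type":"object","properties":{"steps":{"type":"array"},"hand":{"type":"number"},"newtons":{"type":"number"}},"required":["steps"]}

```bash
mkdir -p pics; ls; cat > h.py <<'E'
from rig import r
import numpy as np, cv2
from scipy.optimize import least_squares
from scipy.spatial.transform import Rotation as R
def cam(f):
    E=np.array(f["extrinsics"]);K=np.array(f["camera_matrix"]);return K,E
def ray(f,p):
    K,E=cam(f);d=np.linalg.inv(K)@[p[0],p[1],1];d=np.array([d[0],-d[1],-d[2]])
    return E[:3,3],E[:3,:3]@d
def at_z(f,p,z):
    o,d=ray(f,p);return o+d*(z-o[2])/d[2]
def proj(f,P):
    K,E=cam(f);c=E[:3,:3].T@(np.asarray(P)-E[:3,3]);u=K@[c[0],-c[1],-c[2]];return u[:2]/u[2]
def tri(rays):
    A=0;b=0
    for o,d in rays:
        d=d/np.linalg.norm(d);M=np.eye(3)-np.outer(d,d);A=A+M;b=b+M@o
    return np.linalg.solve(A,b)
def shot(n,name=None):
    f=r.grab_frame(n)
    if name: cv2.imwrite("pics/"+name,f["image"])
    return f
E
python3 - <<'E'
from h import *
np.set_printoptions(precision=4,suppress=True)
s=r.state();print(s)
fs={n:shot(n,n+"0.png") for n in("side","top")}
for n,f in fs.items():
    print(n,f.keys(),f["camera_matrix"],f["extrinsics"])
Z=dict(pin_shoulder=.04,yoke=.04,lamp=.036,filter_hub=.048,amber_fin=.069,blue_fin=.069,amber_filter=.046,blue_filter=.046,wheel_centre=.067,bottle_centre=.0625,cone_centre=.0425,rack_centre=.0435,slidebox_centre=.017)
for q,z in Z.items():
    for n,f in fs.items():
        print(q,n,[(round(m["score"],2),np.round(m["point"]),np.round(at_z(f,m["point"],z)[:2],3)) for m in r.mark_of(q,f)[:3]])
print([(n,r.find_in("wheel",f)[:2]) for n,f in fs.items()])
E
```

```text
pics
{'t': 0.0, 'q': array([-1.4152,  0.5372, -0.0044,  1.5389,  0.0026,  1.0673, -0.0712]), 'qd': array([-0.001 , -0.0001, -0.0001,  0.0001,  0.0011,  0.0002, -0.0011]), 'tau': array([  0.0006, -58.3415,   1.049 , -25.9097,   0.0125,   0.0095,
        -0.    ]), 'tcp_pos': array([0.1429, 0.6336, 0.303 ]), 'eef_rot': array([-3.0712,  1.5691, -1.7222]), 'force': array([-0.582 , -0.0576, -0.0113]), 'wrist_torque': array([-0.0414, -0.0147,  0.0297]), 'opening': 0.08537042164596756}
side dict_keys(['image', 'camera_matrix', 'extrinsics', 'shot']) [[439.2444   0.     317.0744]
 [  0.     439.2444 241.8858]
 [  0.       0.       1.    ]] [[ 0.9133  0.3029 -0.2723  0.3267]
 [-0.4068  0.7084 -0.5768 -0.3308]
 [ 0.0182  0.6376  0.7702  0.8589]
 [ 0.      0.      0.      1.    ]]
top dict_keys(['image', 'camera_matrix', 'extrinsics', 'shot']) [[478.2421   0.     320.6524]
 [  0.     478.2421 237.8201]
 [  0.       0.       1.    ]] [[ 0.0139  0.9887 -0.1494  0.4142]
 [-0.9998  0.0159  0.0127  0.2576]
 [ 0.0149  0.1492  0.9887  1.2921]
 [ 0.      0.      0.      1.    ]]
pin_shoulder side [(0.9
[... 2658 characters left out ...]
89]))]
cone_centre top [(0.84, array([316., 305.]), array([0.427, 0.25 ]))]
rack_centre side [(0.83, array([392., 284.]), array([0.719, 0.101]))]
rack_centre top [(0.76, array([379., 195.]), array([0.722, 0.087]))]
slidebox_centre side [(0.83, array([279., 373.]), array([0.416, 0.021])), (0.68, array([342., 320.]), array([0.585, 0.078]))]
slidebox_centre top [(0.57, array([406., 308.]), array([0.423, 0.014])), (0.57, array([303., 252.]), array([0.567, 0.289])), (0.53, array([379., 195.]), array([0.729, 0.083]))]
[('side', [{'bbox': [317.4, 292.1, 54.4, 75.1], 'score': 0.67}, {'bbox': [231.0, 257.4, 34.8, 42.6], 'score': 0.48}]), ('top', [{'bbox': [373.1, 226.6, 59.2, 50.0], 'score': 0.67}])]
```

View pics/top0.png

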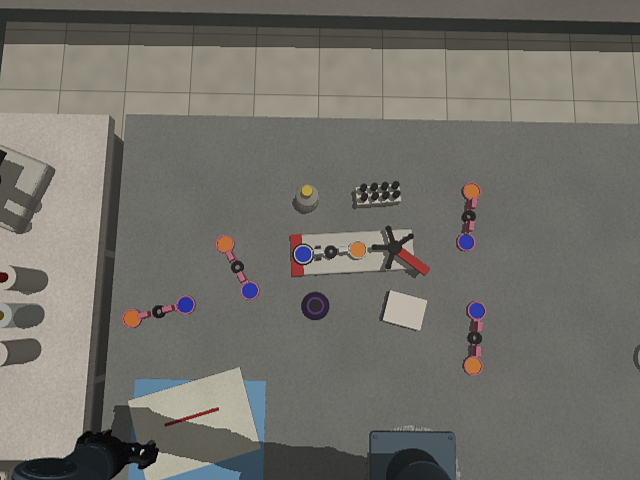

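```bash
python3 - <<'E'
import cv2
a=cv2.imread('pics/side0.png')[180:400,200:460];cv2.imwrite('pics/s0c.png',cv2.resize(a,None,fx=2.7,fy=2.7,interpolation=2))
E
```

```text
(no output)
```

View pics/s0c.png

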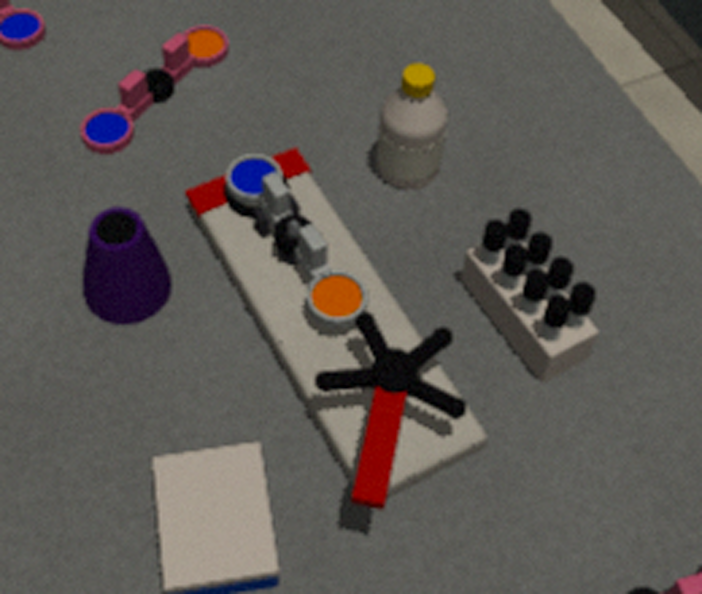

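The top view shows the aluminium arm on the base: blue ring at about (303,254), hub (331,252), amber (358,250). The wheel is at (394,248), with its red blade pointing to (428,273). The pink arms are decoys. Next I'll fit the base pose.

```bash
cat >> h.py <<'E'
B={"pin_shoulder":(0,0,.04),"yoke":(0,.032,.04),"lamp":(0,.072,.036),"wheel_centre":(0,-.165,.067)}
def armpts(sgn): # sgn=+1: amber on +y
    return {"filter_hub":(0,0,.048),"amber_fin":(0,.0315*sgn,.069),"blue_fin":(0,-.0315*sgn,.069),"amber_filter":(0,.072*sgn,.046),"blue_filter":(0,-.072*sgn,.046)}
def marks(f,names,guess,tol=.02,dz=0):
    """detections nearest the guessed positions (dict name->xyz world)"""
    out=[]
    for n in names:
        best=None
        for m in r.mark_of(n,f):
            d=np.linalg.norm(at_z(f,m["point"],guess[n][2])-guess[n])
            if m["score"]>.3 and d<tol and (best is None or d<best[0]): best=(d,m["point"])
        if best: out.append((f,n,np.array(best[1])))
    return out
def W(p,l): # p=x,y,yaw,(z)
    c,s=np.cos(p[2]),np.sin(p[2]);z=p[3] if len(p)>3 else 0
    return np.array([p[0]+c*l[0]-s*l[1],p[1]+s*l[0]+c*l[1],l[2]+z])
def fit(obs,model,p0):
    fun=lambda p:np.concatenate([proj(f,W(p,model[n]))-px for f,n,px in obs])
    s=least_squares(fun,p0,loss="soft_l1",f_scale=1.5);return s.x,fun(s.x).reshape(-1,2)
def axes():
    s=r.state();return s["tcp_pos"],R.from_euler("xyz",s["eef_rot"]).as_matrix(),s
E
python3 - <<'E'
from h import *
np.set_printoptions(precision=4,suppress=True)
p,M,s=axes();print(M)
mod={**B,**armpts(-1)};p0=np.array([.56,.211,.05])
obs=[]
for n in("side","top"):
    f=shot(n);obs+=marks(f,mod,{k:W(p0,v) for k,v in mod.items()})
for sel in ("side","top",""):
    o=[x for x in obs if sel=="" or (abs(x[0]["extrinsics"][2,3]-.8589)<.1)==(sel=="side")]
    x,res=fit(o,mod,p0);print(sel,x)
    for a,e in zip(o,res):print(a[1],e.round(1),end="; ")
    print()
for k in mod:print(k,W(x,mod[k]))
E
```

```text
[[ 0.     -0.9755  0.2199]
 [-0.      0.2199  0.9755]
 [-1.     -0.     -0.    ]]
side [0.5631 0.2143 0.0599]
pin_shoulder [ 1.3 -0.8]; yoke [-1.7  2.2]; lamp [ 1.1 -1.3]; wheel_centre [-0.7 -0.6]; filter_hub [ 1.3 -0.4]; amber_fin [-0.9 -1.3]; blue_fin [-1.2  0.3]; amber_filter [1.2 1.6]; blue_filter [-0.2  1.8]; 
top [0.563  0.2156 0.0587]
yoke [-2.7 -0.4]; lamp [0.6 0.7]; wheel_centre [0.4 0.9]; filter_hub [-3.3 -0.3]; amber_fin [ 1.7 -1.4]; blue_fin [-0.4 -1.4]; blue_filter [1.2 3.8]; 
 [0.5631 0.2148 0.0594]
pin_shoulder [ 1.2 -1. ]; yoke [-1.8  2. ]; lamp [ 1.  -1.4]; wheel_centre [-0.8 -0.8]; filter_hub [ 1.2 -0.6]; amber_fin [-1.  -1.5]; blue_fin [-1.3  0.1]; amber_filter [1.1 1.4]; blue_filter [-0.3  1.6]; yoke [-2.4 -0.5]; lamp [0.9 0.7]; wheel_centre [0.7 0.8]; filter_hub [-3.  -0.4]; amber_fin [ 2.  -1.4]; blue_fin [-0.1 -1.4]; blue_filter [1.5 3.8]; 
pin_shoulder [0.5631 0.2148 0.04  ]
yoke [0.5612 0.2467 0.04  ]
lamp [0.5588 0.2867 0.036 ]
wheel_centre [0.5729 0.0501 0.067 ]
filter_hub [0.5631 0.2148 0.048 ]
amber_fin [0.565  0.1833 0.069 ]
blue_fin [0.5612 0.2462 0.069 ]
amber_filter [0.5674 0.1429 0.046 ]
blue_filter [0.5588 0.2867 0.046 ]
```

```bash
cat >> h.py <<'E'
def plan(pos,jaw,n,total=None):
    """n rows from here to pos, jaw angle (deg, world) with tool straight down; print tool-axis rows"""
    p,M,s=axes();pos=np.array(pos,float)
    a=np.radians(jaw);z=np.array([np.cos(a),np.sin(a),0]);x=np.array([0,0,-1.]);T=np.c_[x,np.cross(z,x),z]
    rv=R.from_matrix(M.T@T).as_rotvec()
    rows=[]
    for i in range(n):
        Mi=M@R.from_rotvec(rv*i/n).as_matrix()
        rows.append(np.r_[Mi.T@(pos-p)/n*100,np.degrees(rv)/n].round(2).tolist())
    print("pos",p.round(4),"jaw",np.degrees(np.arctan2(M[1,2],M[0,2])).round(2),"q",s["q"].round(3),"F",s["force"].round(1),"op",round(s["opening"],4),"t",s["t"])
    print(str(rows).replace(" ",""))
E
python3 -c "
from h import *
plan([.565,.1833,.25],3.4,16)"
```

```text
pos [0.143  0.6341 0.3039] jaw 77.29 q [-1.415  0.536 -0.004  1.538  0.003  1.067 -0.071] F [ 0.2 -0.6 -0.2] op 0.0853 t 2.5
[[0.34,-3.19,-2.17,4.62,0.0,-0.0],[0.34,-3.36,-1.9,4.62,0.0,-0.0],[0.34,-3.5,-1.63,4.62,0.0,-0.0],[0.34,-3.62,-1.34,4.62,0.0,-0.0],[0.34,-3.72,-1.04,4.62,0.0,-0.0],[0.34,-3.79,-0.74,4.62,0.0,-0.0],[0.34,-3.83,-0.43,4.62,0.0,-0.0],[0.34,-3.86,-0.12,4.62,0.0,-0.0],[0.34,-3.85,0.19,4.62,0.0,-0.0],[0.34,-3.83,0.5,4.62,0.0,-0.0],[0.34,-3.77,0.8,4.62,0.0,-0.0],[0.34,-3.7,1.1,4.62,0.0,-0.0],[0.34,-3.6,1.4,4.62,0.0,-0.0],[0.34,-3.47,1.68,4.62,0.0,-0.0],[0.34,-3.33,1.96,4.62,0.0,-0.0],[0.34,-3.16,2.22,4.62,0.0,-0.0]]
```

Emit:
step_arm(
  steps=[
    [[0.34, -3.2, -2.2, 4.6, 0, 0], [0.34, -3.4, -1.9, 4.6, 0, 0], [0.34, -3.5, -1.6, 4.6, 0, 0], [0.34, -3.6, -1.3, 4.6, 0, 0], [0.34, -3.7, -1.0, 4.6, 0, 0], [0.34, -3.8, -0.7, 4.6, 0, 0], [0.34, -3.8, -0.4, 4.6, 0, 0], [0.34, -3.9, -0.1, 4.6, 0, 0]],
  ],
  hand=0.2,
  newtons=80,
)

```text
t: 3.3
tcp_pos: [0.3554, 0.4069, 0.2755]
eef_rot: [1.178, 1.563, 1.872]
force: [-0.3, 0.4, -0.1]
opening: 0.0511
```

Emit:
step_arm(
  steps=[
    [[0.34, -3.9, 0.2, 4.6, 0, 0], [0.34, -3.8, 0.5, 4.6, 0, 0], [0.34, -3.8, 0.8, 4.6, 0, 0], [0.34, -3.7, 1.1, 4.6, 0, 0], [0.34, -3.6, 1.4, 4.6, 0, 0], [0.34, -3.5, 1.7, 4.6, 0, 0], [0.34, -3.3, 2.0, 4.6, 0, 0], [0.34, -3.2, 2.2, 4.6, 0, 0]],
  ],
)

```text
t: 4.1
tcp_pos: [0.5708, 0.1678, 0.247]
eef_rot: [1.429, 1.559, 1.456]
force: [0.5, 1.0, -0.4]
opening: 0.051
```

```bash
python3 -c "
from h import *
plan([.565,.1833,.133],3.4,8)"
```

```text
pos [0.5708 0.1678 0.247 ] jaw 1.54 q [-0.653  0.533  0.405  1.761 -0.273  0.897 -0.101] F [ 0.5  1.  -0.4] op 0.051 t 4.1
[[1.43,0.18,-0.07,-0.23,0.01,-0.08],[1.43,0.18,-0.07,-0.23,0.01,-0.08],[1.43,0.18,-0.07,-0.23,0.01,-0.08],[1.43,0.19,-0.07,-0.23,0.01,-0.08],[1.43,0.19,-0.07,-0.23,0.01,-0.08],[1.43,0.19,-0.06,-0.23,0.01,-0.08],[1.43,0.19,-0.06,-0.23,0.01,-0.08],[1.42,0.2,-0.06,-0.23,0.01,-0.08]]
```

Emit:
step_arm(
  steps=[
    [[0.5, 0.5, -0.2, -0.6, 0, 0], [0.5, 0.5, -0.2, -0.6, 0, 0], [0.5, 0.3, -0.1, -0.4, 0, -0.3], [1.5, 0.2, 0, 0, 0, -0.3], [2, 0, 0, 0, 0, 0], [2, 0, 0, 0, 0, 0], [1, 0, 0, 0, 0, 0], [0, 0, 0, 0, 0, 0]],
  ],
)

```text
t: 4.9
tcp_pos: [0.5652, 0.1839, 0.1611]
eef_rot: [-0.402, 1.568, -0.345]
force: [0.4, 0.4, 0.4]
opening: 0.0511
```

```bash
python3 -c "
from h import *
plan([.565,.1833,.133],3.4,4)"
```

```text
pos [0.5652 0.1839 0.1611] jaw 3.26 q [-0.647  0.653  0.352  1.805 -0.314  0.738 -0.071] F [0.4 0.4 0.4] op 0.0511 t 4.9
[[0.7,-0.01,-0.01,-0.04,0.03,0.01],[0.7,-0.01,-0.01,-0.04,0.03,0.01],[0.7,-0.01,-0.01,-0.04,0.03,0.01],[0.7,-0.01,-0.01,-0.04,0.03,0.01]]
```

Emit:
step_arm(
  steps=[
    [[0.8, 0, 0, 0, 0, 0], [0.8, 0, 0, 0, 0, 0], [0.7, 0, 0, 0, 0, 0], [0.4, 0, 0, 0, 0, 0], [0.2, 0, 0, 0, 0, 0], [0, 0, 0, 0, 0, 0], [0, 0, 0, 0, 0, 0], [0, 0, 0, 0, 0, 0]],
  ],
)

```text
t: 5.7
tcp_pos: [0.5663, 0.1849, 0.1316]
eef_rot: [0.043, 1.565, 0.101]
force: [-0.1, 0.0, -0.2]
opening: 0.0513
```

Emit:
step_arm(
  steps=[
    [[0, 0, 0, 0, 0, 0], [0, 0, 0, 0, 0, 0], [0, 0, 0, 0, 0, 0], [0, 0, 0, 0, 0, 0], [0, 0, 0, 0, 0, 0], [0, 0, 0, 0, 0, 0], [0, 0, 0, 0, 0, 0], [0, 0, 0, 0, 0, 0]],
  ],
  hand=-1,
)

```text
t: 6.5
tcp_pos: [0.5666, 0.1849, 0.1324]
eef_rot: [0.1, 1.564, 0.157]
force: [-0.6, 0.1, 0.7]
opening: 0.0125
```

```bash
python3 -c "
from h import *
plan([.565,.1833,.26],3.4,8)
f=shot('side');a=f['image'][230:320,260:380];b=shot('top')['image'][210:280,280:420]
cv2.imwrite('pics/g.png',np.hstack([cv2.resize(a,(480,360),interpolation=2)]))"
```

```text
pos [0.5666 0.1849 0.1324] jaw 3.31 q [-0.631  0.697  0.33   1.81  -0.334  0.683 -0.055] F [-0.6  0.1  0.7] op 0.0125 t 6.5
[[-1.6,-0.02,-0.01,-0.01,0.05,-0.0],[-1.6,-0.02,-0.01,-0.01,0.05,-0.0],[-1.6,-0.02,-0.01,-0.01,0.05,-0.0],[-1.6,-0.02,-0.02,-0.01,0.05,-0.0],[-1.6,-0.02,-0.02,-0.01,0.05,-0.0],[-1.6,-0.02,-0.02,-0.01,0.05,-0.0],[-1.6,-0.02,-0.02,-0.01,0.05,-0.0],[-1.6,-0.02,-0.02,-0.01,0.05,-0.0]]
```

View pics/g.png

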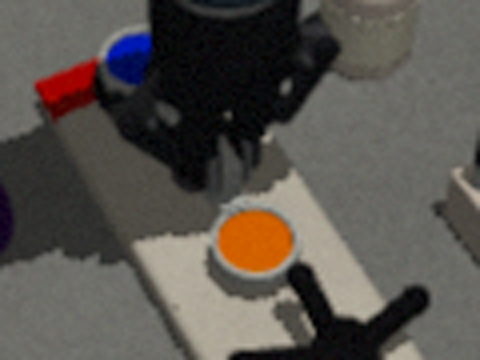

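Emit:
step_arm(
  steps=[
    [[-0.6, 0, 0, 0, 0, 0], [-1, 0, 0, 0, 0, 0], [-1, 0, 0, 0, 0, 0], [-1, 0, 0, 0, 0, 0], [-1.5, 0, 0, 0, 0, 0], [-2, 0, 0, 0, 0, 0], [-3, 0, 0, 0, 0, 0], [-3, 0, 0, 0, 0, 0]],
  ],
)

```text
t: 7.4
tcp_pos: [0.5631, 0.1839, 0.269]
eef_rot: [-2.009, 1.568, -1.952]
force: [0.6, -0.4, -2.5]
opening: 0.0122
```

Emit:
step_arm(
  steps=[
    [[-1, 0, 0, -8.5, 0, 0], [0, 0, 0, -8.5, 0, 0], [0, 0, 0, -8.5, 0, 0], [0, 0, 0, -8.5, 0, 0], [0, 0, 0, -8.5, 0, 0], [0, 0, 0, -8.5, 0, 0], [0, 0, 0, -8.5, 0, 0], [0, 0, 0, -8.5, 0, 0]],
  ],
)

```text
t: 8.2
tcp_pos: [0.566, 0.1827, 0.2959]
eef_rot: [-1.157, 1.554, 0.104]
force: [-0.4, -0.1, -2.9]
opening: 0.0126
```

```bash
python3 -c "
from h import *
plan([.565,.2463,.25],183.4,14)"
```

```text
pos [0.566  0.1827 0.2959] jaw 72.27 q [-0.501  0.444  0.148  1.717 -0.072  0.969  0.934] F [-0.4 -0.1 -2.9] op 0.0126 t 8.2
[[0.33,0.15,0.43,-7.94,-0.04,0.07],[0.33,0.09,0.44,-7.94,-0.04,0.07],[0.33,0.03,0.45,-7.94,-0.04,0.07],[0.33,-0.04,0.45,-7.94,-0.04,0.07],[0.33,-0.1,0.44,-7.94,-0.04,0.07],[0.33,-0.16,0.42,-7.94,-0.04,0.07],[0.33,-0.22,0.4,-7.94,-0.04,0.07],[0.33,-0.27,0.36,-7.94,-0.04,0.07],[0.33,-0.32,0.32,-7.94,-0.04,0.07],[0.33,-0.36,0.28,-7.94,-0.04,0.07],[0.33,-0.39,0.22,-7.94,-0.04,0.07],[0.33,-0.42,0.17,-7.94,-0.04,0.07],[0.33,-0.44,0.11,-7.94,-0.04,0.07],[0.33,-0.45,0.04,-7.94,-0.04,0.07]]
```

Emit:
step_arm(
  steps=[
    [[0.3, 0.15, 0.4, -8, 0, 0], [0.3, 0.1, 0.4, -8, 0, 0], [0.3, 0, 0.4, -8, 0, 0], [0.3, 0, 0.4, -8, 0, 0], [0.3, -0.1, 0.4, -8, 0, 0], [0.3, -0.2, 0.4, -8, 0, 0], [0.3, -0.2, 0.4, -8, 0, 0], [0.3, -0.3, 0.4, -8, 0, 0]],
  ],
)

```text
t: 9.0
tcp_pos: [0.5664, 0.2137, 0.2819]
eef_rot: [-2.486, 1.543, -0.066]
force: [-0.0, -0.1, -3.0]
opening: 0.0124
```

Emit:
step_arm(
  steps=[
    [[0.3, -0.3, 0.3, -8, 0, 0], [0.3, -0.4, 0.3, -8, 0, 0], [0.3, -0.4, 0.2, -8, 0, 0], [0.3, -0.4, 0.2, -8, 0, 0], [0.3, -0.4, 0.1, -8, 0, 0], [0, -0.4, 0, -4, 0, 0], [0, 0, 0, 0, 0, 0], [0, 0, 0, 0, 0, 0]],
  ],
)

```text
t: 9.8
tcp_pos: [0.5662, 0.2371, 0.2746]
eef_rot: [2.851, 1.534, -0.217]
force: [-1.1, 1.2, -2.0]
opening: 0.0125
```

```bash
python3 -c "
from h import *
plan([.5619,.2463,.22],183.4,8)"
```

```text
pos [0.5662 0.2371 0.2746] jaw -175.8 q [-0.271  0.511 -0.287  1.674  0.201  0.956  2.579] F [-1.1  1.2 -2. ] op 0.0125 t 9.8
[[0.68,-0.13,0.07,0.1,-0.25,-0.07],[0.68,-0.13,0.07,0.1,-0.25,-0.07],[0.68,-0.12,0.06,0.1,-0.25,-0.07],[0.68,-0.12,0.06,0.1,-0.25,-0.07],[0.68,-0.12,0.06,0.1,-0.25,-0.07],[0.68,-0.12,0.06,0.1,-0.25,-0.07],[0.68,-0.12,0.05,0.1,-0.25,-0.07],[0.68,-0.12,0.05,0.1,-0.25,-0.07]]
```

Emit:
step_arm(
  steps=[
    [[1, -0.2, 0.1, 0.2, -0.4, -0.1], [1.4, -0.2, 0.1, 0.2, -0.4, -0.1], [1.4, -0.2, 0.1, 0.2, -0.4, -0.1], [1.4, -0.2, 0.1, 0.1, -0.4, -0.1], [1.4, -0.1, 0, 0.1, -0.4, -0.1], [1, 0, 0, 0, 0, 0], [0, 0, 0, 0, 0, 0], [0, 0, 0, 0, 0, 0]],
  ],
)

```text
t: 10.6
tcp_pos: [0.562, 0.2445, 0.19]
eef_rot: [0.631, 1.564, -2.458]
force: [-0.2, -0.4, -1.0]
opening: 0.0127
```

```bash
cat >> h.py <<'E'
def armfit(p0,verbose=True):
    """p0=x,y,yaw,dz of seated model"""
    mod=armpts(1);obs=[];pics=[]
    for n in("side","top"):
        f=shot(n);pics.append(f);obs+=marks(f,mod,{k:W(p0,v) for k,v in mod.items()},.025)
    x,res=fit(obs,mod,p0);print("armfit",x.round(4))
    if verbose:print([(("S" if a[0] is pics[0] else "T"),a[1],e.round(1).tolist()) for a,e in zip(obs,res)])
    return x,pics
E
python3 -c "
from h import *
plan([.5619,.2463,.17],183.4,8)
s=r.state();d=s['tcp_pos'][2]-.1324
x,(f,g)=armfit([.563,.215,.059,d]);print(d)
u=proj(f,[.563,.215,.08]).astype(int);v=proj(g,[.563,.215,.08]).astype(int)
c=lambda i,u:cv2.resize(i[u[1]-55:u[1]+45,u[0]-55:u[0]+55],(396,360),interpolation=2)
cv2.imwrite('pics/h.png',np.hstack([c(f['image'],u),c(g['image'],v)]))"
```

```text
pos [0.562  0.2445 0.19  ] jaw -177.0 q [-0.29   0.63  -0.272  1.707  0.215  0.84   2.537] F [-0.2 -0.4 -1. ] op 0.0127 t 10.6
[[0.25,-0.02,-0.0,-0.05,0.04,-0.03],[0.25,-0.02,-0.0,-0.05,0.04,-0.03],[0.25,-0.02,-0.0,-0.05,0.04,-0.03],[0.25,-0.02,-0.0,-0.05,0.04,-0.03],[0.25,-0.02,-0.0,-0.05,0.04,-0.03],[0.25,-0.02,-0.0,-0.05,0.04,-0.03],[0.25,-0.02,-0.0,-0.05,0.04,-0.03],[0.25,-0.02,-0.0,-0.05,0.04,-0.03]]
armfit [0.5646 0.2147 0.1469 0.0515]
[('S', 'filter_hub', [-0.0, -0.4]), ('S', 'amber_fin', [0.3, 0.3]), ('S', 'blue_fin', [0.1, 0.0]), ('S', 'amber_filter', [0.3, 1.0]), ('S', 'blue_filter', [-0.7, -1.2]), ('T', 'amber_fin', [-1.1, 0.3]), ('T', 'amber_filter', [1.9, -0.2])]
0.05758942128209568
```

View pics/h.png

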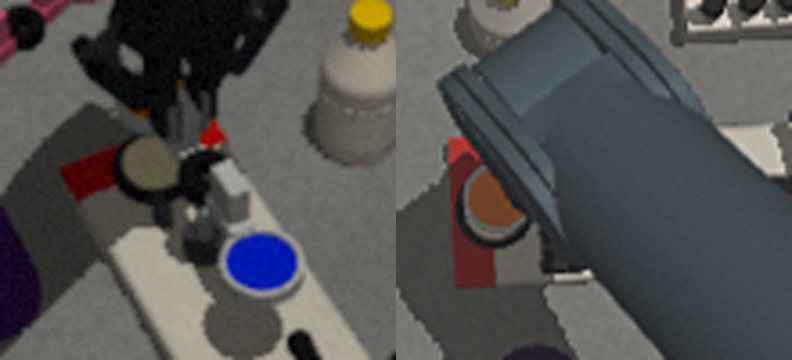

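The side view shows the held arm above the pin, with the blue ring at (262,262) in the crop. The fitted yaw (0.147) and height disagree with the jaw angle, so the arm has probably drooped in the grip. I'll refit with pitch included.

```bash
cat >> h.py <<'E'
A={"filter_hub":(0,0,.008),"amber_fin":(0,.0315,.029),"blue_fin":(0,-.0315,.029),"amber_filter":(0,.072,.006),"blue_filter":(0,-.072,.006)}
def fit6(prior=True,cams=("side","top"),save=None):
    """arm pose from marks; q=hub-underside xyz, yaw, pitch(about x; + = amber end up), roll. Prior: tool jaws hold fin"""
    p,M,s=axes();jaw=np.arctan2(-M[1,2],-M[0,2]) # arm yaw = jaw-180
    g0=np.array([p[0],p[1],p[2]-.0914])-R.from_euler("z",jaw).apply([0,.0315,0])
    T=lambda q,l:q[:3]+R.from_euler("ZXY",q[3:]).apply(l)
    q0=np.r_[g0,jaw,0,0];obs=[]
    for n in cams:
        f=shot(n);obs+=marks(f,A,{k:T(q0,v) for k,v in A.items()},.04)
    def fun(q):
        e=[(proj(f,T(q,A[n]))-px)/1. for f,n,px in obs]
        fin=M.T@(T(q,A["amber_fin"])-p)
        return np.r_[np.concatenate(e),fin[2]/.0007,(q[3]-jaw)/np.radians(1.5 if prior else 50),q[5]/np.radians(1.5 if prior else 50)]
    s=least_squares(fun,q0,loss="soft_l1",f_scale=1.5);q=s.x
    print("hub underside",q[:3].round(4),"yaw,pitch,roll deg",np.degrees(q[3:]).round(2),"jaw",np.degrees(jaw).round(2))
    print("fin in tool cm",(M.T@(T(q,A["amber_fin"])-p)*100).round(2))
    print([(a[1],v.round(1).tolist()) for a,v in zip(obs,fun(q)[:-3].reshape(-1,2))]);return q
E
python3 -c "
from h import *
fit6();fit6(False)"
```

```text
hub underside [0.5629 0.2142 0.0922] yaw,pitch,roll deg [ 3.7  -4.84  0.89] jaw 3.0
fin in tool cm [ 7.2  -0.38  0.03]
[('filter_hub', [1.8, 0.2]), ('amber_fin', [1.0, -0.1]), ('blue_fin', [-1.5, -0.8]), ('blue_filter', [0.4, 0.8]), ('amber_fin', [-0.4, 1.6]), ('amber_filter', [-0.3, -1.8])]
hub underside [0.5628 0.2123 0.0969] yaw,pitch,roll deg [ 5.01 -3.55  3.23] jaw 3.0
fin in tool cm [ 6.65 -0.13  0.01]
[('filter_hub', [0.5, -1.1]), ('amber_fin', [0.2, -0.6]), ('blue_fin', [0.8, -0.1]), ('amber_filter', [-0.0, 0.6]), ('blue_filter', [-0.4, 1.1]), ('amber_fin', [-1.5, 1.0]), ('amber_filter', [0.6, -0.3])]
```

Emit:
step_arm(
  steps=[
    [[0.5, 0, 0, -0.2, 0, 0], [0.5, 0, 0, -0.2, 0, 0], [0.5, 0, 0, 0, 0, 0], [0.5, 0, 0, 0, 0, 0], [0.5, 0, 0, 0, 0, 0], [0.3, 0, 0, 0, 0, 0], [0, 0, 0, 0, 0, 0], [0, 0, 0, 0, 0, 0]],
  ],
)

```text
t: 13.2
tcp_pos: [0.5614, 0.2442, 0.1589]
eef_rot: [0.584, 1.563, -2.498]
force: [0.0, 0.9, -1.6]
opening: 0.0125
```

```bash
python3 -c "
from h import *
plan([.562,.2447,.150],183.4,4)
fit6()"
```

```text
pos [0.5614 0.2442 0.1589] jaw -176.56 q [-0.297  0.673 -0.262  1.721  0.232  0.785  2.531] F [ 0.   0.9 -1.6] op 0.0125 t 13.2
[[0.22,-0.01,-0.02,0.01,0.09,-0.06],[0.22,-0.01,-0.02,0.01,0.09,-0.06],[0.22,-0.01,-0.02,0.01,0.09,-0.06],[0.22,-0.01,-0.02,0.01,0.09,-0.06]]
hub underside [0.5648 0.2164 0.063 ] yaw,pitch,roll deg [ 5.47  0.51 -1.05] jaw 3.44
fin in tool cm [ 6.66 -0.35 -0.04]
[('filter_hub', [-1.9, -1.6]), ('amber_fin', [-1.0, -3.0]), ('blue_fin', [0.8, 0.2]), ('amber_filter', [0.4, 1.2]), ('blue_filter', [-1.4, 2.9]), ('filter_hub', [11.1, -1.0]), ('amber_fin', [-1.7, -0.2]), ('amber_filter', [0.6, 1.2])]
```

Emit:
step_arm(
  steps=[
    [[0.25, 0, -0.03, 0, 0.15, -0.1], [0.25, 0, -0.03, 0, 0.15, -0.1], [0.25, 0, 0, 0, 0, 0], [0.25, 0, 0, 0, 0, 0], [0.2, 0, 0, 0, 0, 0], [0, 0, 0, 0, 0, 0], [0, 0, 0, 0, 0, 0], [0, 0, 0, 0, 0, 0]],
  ],
)

```text
t: 14.6
tcp_pos: [0.5625, 0.247, 0.1469]
eef_rot: [-2.109, 1.566, 1.095]
force: [0.8, 2.5, -1.9]
opening: 0.0127
```

Emit:
step_arm(
  steps=[
    [[0.3, -0.05, 0, 0, 0, 0], [0.3, -0.05, 0, 0, 0, 0], [0.3, 0, 0, 0, 0, 0], [0.3, 0, 0, 0, 0, 0], [0.2, 0, 0, 0, 0, 0], [0, 0, 0, 0, 0, 0], [0, 0, 0, 0, 0, 0], [0, 0, 0, 0, 0, 0]],
  ],
)

```text
t: 15.4
tcp_pos: [0.5623, 0.2474, 0.1324]
eef_rot: [-2.158, 1.568, 1.044]
force: [-0.8, 0.5, 0.1]
opening: 0.0125
```

```bash
python3 -c "
from h import *
plan([.562,.247,.1324],183.4,4)"
```

```text
pos [0.5623 0.2474 0.1324] jaw -176.5 q [-0.306  0.712 -0.253  1.73   0.246  0.729  2.519] F [-0.8  0.5  0.1] op 0.0125 t 15.4
[[-0.0,0.01,0.01,0.02,-0.02,0.03],[-0.0,0.01,0.01,0.02,-0.02,0.03],[-0.0,0.01,0.01,0.02,-0.02,0.03],[-0.0,0.01,0.01,0.02,-0.02,0.03]]
```

Emit:
step_arm(
  steps=[
    [[0.1, 0, 0, 0, 0, 0], [0.1, 0, 0, 0, 0, 0], [0, 0, 0, 0, 0, 0], [0, 0, 0, 0, 0, 0], [0, 0, 0, 0, 0, 0], [0, 0, 0, 0, 0, 0], [0, 0, 0, 0, 0, 0], [0, 0, 0, 0, 0, 0]],
  ],
)

```text
t: 16.2
tcp_pos: [0.5624, 0.2475, 0.1324]
eef_rot: [-2.384, 1.569, 0.819]
force: [-1.5, 0.7, 1.4]
opening: 0.012
```

Emit:
step_arm(
  steps=[
    [[0, 0, 0, 0, 0, 0], [0, 0, 0, 0, 0, 0], [0, 0, 0, 0, 0, 0], [0, 0, 0, 0, 0, 0], [0, 0, 0, 0, 0, 0], [0, 0, 0, 0, 0, 0], [-1, 0, 0, 0, 0, 0], [-2, 0, 0, 0, 0, 0]],
  ],
  hand=0,
)

```text
t: 17.0
tcp_pos: [0.5614, 0.2455, 0.1605]
eef_rot: [0.589, 1.567, -2.493]
force: [1.0, -0.3, 0.8]
opening: 0.0429
```

Emit:
step_arm(
  steps=[
    [[-3, 0, 0, 0, 0, 0], [-3, 0, 0, 0, 0, 0], [-3, 0, 0, 0, 0, 0], [-2, 2, 0, 4, 0, 0], [0, 3, 0, 6, 0, 0], [0, 3, 0, 6, 0, 0], [0, 3, 0, 6, 0, 0], [0, 3, 0, 6, 0, 0]],
  ],
  hand=-1,
)

```text
t: 17.8
tcp_pos: [0.544, 0.111, 0.285]
eef_rot: [-2.058, 1.56, 0.647]
force: [0.4, -1.0, 0.1]
opening: 0.0003
```

```bash
python3 -c "
from h import *
plan([.573,.05,.2],90,8)
f=shot('side');u=proj(f,[.567,.15,.05]).astype(int)
i=f['image'];cv2.imwrite('pics/i.png',cv2.resize(i[u[1]-75:u[1]+75,u[0]-90:u[0]+90],(720,600),interpolation=2));print(u)
"
```

```text
pos [0.544 0.111 0.285] jaw 154.99 q [-0.141  0.401 -0.178  1.81   0.082  0.927  2.352] F [ 0.4 -1.   0.1] op 0.0003 t 17.8
[[1.06,0.55,-0.65,8.12,0.01,0.08],[1.06,0.45,-0.72,8.12,0.01,0.08],[1.06,0.34,-0.77,8.12,0.01,0.08],[1.06,0.23,-0.81,8.12,0.01,0.08],[1.06,0.11,-0.84,8.12,0.01,0.08],[1.06,-0.01,-0.84,8.12,0.01,0.08],[1.06,-0.13,-0.83,8.12,0.01,0.08],[1.06,-0.25,-0.81,8.12,0.01,0.08]]
[321 288]
```

View pics/i.png

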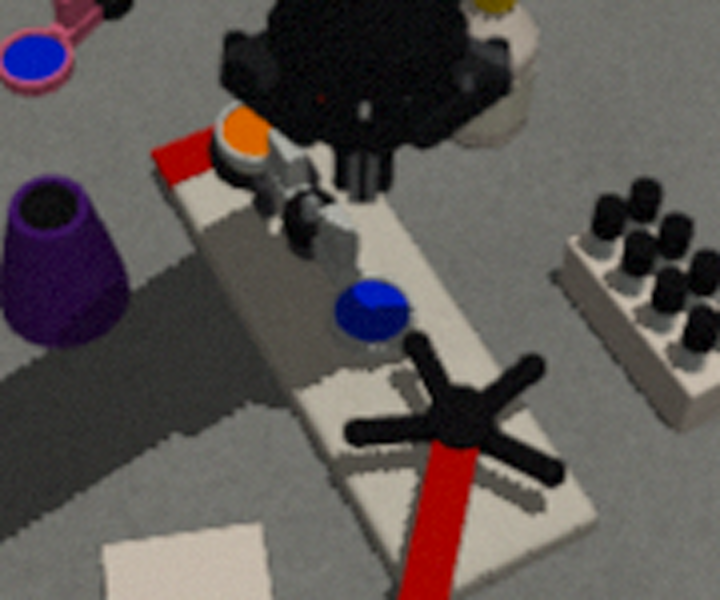

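The arm is seated with amber over the lamp, at (243,130) in the crop. The blue ring is at (372,310), and the wheel blade still points away. Next I'll get the blade angle and plan the push.

```bash
cat >> h.py <<'E'
WC=np.array([.5729,.0501])
def blade(f,tol=.115):
    i=f["image"].astype(int);m=(i[...,2]>110)&(i[...,1]<60)&(i[...,0]<60);v,u=np.nonzero(m)
    P=np.array([at_z(f,(a,b),.073)[:2] for a,b in zip(u,v)])-WC
    d=np.linalg.norm(P,axis=1);P=P[(d<tol)&(d>.03)];c=P.mean(0)
    w,V=np.linalg.eigh(np.cov((P).T));e=V[:,1]*np.sign(V[:,1]@c)
    print("blade n",len(P),"angle by centroid",np.degrees(np.arctan2(c[1],c[0])).round(1),"axis",np.degrees(np.arctan2(e[1],e[0])).round(1),"perp off mm",(1000*(c[0]*e[1]-c[1]*e[0])).round(1))
E
python3 -c "
from h import *
f=shot('side');blade(f);g=shot('top');blade(g)
plan([.571,0,.2],88,11)"
```

```text
blade n 412 angle by centroid -125.4 axis -126.1 perp off mm -0.9
blade n 0 angle by centroid nan axis nan perp off mm nan
pos [0.5438 0.1099 0.2848] jaw 155.06 q [-0.14   0.401 -0.178  1.811  0.083  0.928  2.354] F [-0.1  0.8 -0.1] op 0.0 t 17.95
[[0.77,0.81,-0.64,6.1,0.0,0.05],[0.77,0.73,-0.72,6.1,0.0,0.05],[0.77,0.65,-0.8,6.1,0.0,0.05],[0.77,0.56,-0.86,6.1,0.0,0.05],[0.77,0.47,-0.92,6.1,0.0,0.05],[0.77,0.37,-0.96,6.1,0.0,0.05],[0.77,0.26,-1.0,6.1,0.0,0.05],[0.77,0.15,-1.02,6.1,0.0,0.05],[0.77,0.04,-1.03,6.1,0.0,0.05],[0.77,-0.07,-1.03,6.1,0.0,0.05],[0.77,-0.17,-1.01,6.1,0.0,0.05]]h.py:84: RuntimeWarning: Mean of empty slice.
  d=np.linalg.norm(P,axis=1);P=P[(d<tol)&(d>.03)];c=P.mean(0)
  ret = um.true_divide(
  avg = a.mean(axis, **keepdims_kw)
h.py:85: RuntimeWarning: Degrees of freedom <= 0 for slice
  w,V=np.linalg.eigh(np.cov((P).T));e=V[:,1]*np.sign(V[:,1]@c)
  c *= np.true_divide(1, fact)
  c *= np.true_divide(1, fact)
```

Emit:
step_arm(
  steps=[
    [[0.7, 0.8, -0.6, 6.5, 0, 0], [0.8, 0.7, -0.7, 6.5, 0, 0], [0.8, 0.7, -0.8, 6.5, 0, 0], [0.8, 0.6, -0.9, 6.5, 0, 0], [0.8, 0.5, -0.9, 6.5, 0, 0], [0.8, 0.4, -1, 6.5, 0, 0], [0.8, 0.3, -1, 6.5, 0, 0], [0.8, 0.1, -1, 6, 0, 0]],
  ],
)

```text
t: 18.75
tcp_pos: [0.5645, 0.0408, 0.2245]
eef_rot: [-1.033, 1.547, 0.766]
force: [-0.5, -0.1, 0.0]
opening: 0.0002
```

```bash
python3 -c "
from h import *
plan([.571,0,.18],88,6)"
```

```text
pos [0.5645 0.0408 0.2245] jaw 103.08 q [-0.175  0.486  0.038  1.845 -0.044  0.792  1.689] F [-0.5 -0.1  0. ] op 0.0002 t 18.75
[[0.73,0.06,-0.7,2.51,0.14,0.18],[0.73,0.03,-0.7,2.51,0.14,0.18],[0.74,-0.0,-0.69,2.51,0.14,0.18],[0.74,-0.04,-0.69,2.51,0.14,0.18],[0.74,-0.07,-0.69,2.51,0.14,0.18],[0.74,-0.1,-0.68,2.51,0.14,0.18]]
```

Emit:
step_arm(
  steps=[
    [[0.7, 0.1, -0.7, 2.6, 0.2, 0.2], [0.7, 0, -0.8, 2.6, 0.2, 0.2], [0.7, 0, -0.8, 2.6, 0.2, 0.2], [0.7, 0, -0.7, 2.6, 0.2, 0.2], [0.7, -0.1, -0.7, 2.5, 0.1, 0.2], [0.7, -0.1, -0.6, 2.5, 0.1, 0.2], [0, 0, 0, 0, 0, 0], [0, 0, 0, 0, 0, 0]],
  ],
)

```text
t: 19.55
tcp_pos: [0.5729, -0.0004, 0.1793]
eef_rot: [2.093, 1.568, -2.672]
force: [-0.2, -0.1, -0.2]
opening: 0.0001
```

```bash
python3 -c "
from h import *
plan([.571,0,.128],88,8)"
```

```text
pos [ 5.729e-01 -4.000e-04  1.793e-01] jaw 86.95 q [-0.165  0.573  0.116  1.841 -0.092  0.736  1.518] F [-0.2 -0.1 -0.2] op 0.0001 t 19.55
[[0.64,0.02,0.0,-0.13,-0.01,-0.02],[0.64,0.02,0.0,-0.13,-0.01,-0.02],[0.64,0.02,0.0,-0.13,-0.01,-0.02],[0.64,0.02,0.0,-0.13,-0.01,-0.02],[0.64,0.02,0.0,-0.13,-0.01,-0.02],[0.64,0.02,0.0,-0.13,-0.01,-0.02],[0.64,0.02,0.0,-0.13,-0.01,-0.02],[0.64,0.02,0.0,-0.13,-0.01,-0.02]]
```

Emit:
step_arm(
  steps=[
    [[0.7, 0, 0, 0, 0, 0], [0.7, 0, 0, 0, 0, 0], [0.7, 0, 0, 0, 0, 0], [0.7, 0, 0, 0, 0, 0], [0.7, 0, 0, 0, 0, 0], [0.7, 0, 0, 0, 0, 0], [0.6, 0, 0, 0, 0, 0], [0, 0, 0, 0, 0, 0]],
  ],
)

```text
t: 20.35
tcp_pos: [0.5726, 0.0009, 0.1271]
eef_rot: [1.728, 1.568, -3.035]
force: [-0.4, -0.2, 0.2]
opening: 0.0002
```

```bash
cat >> h.py <<'E'
def arc(phi1,n,rad=.05,z=.128):
    p,M,s=axes();d=p[:2]-WC;phi=np.degrees(np.arctan2(d[1],d[0]))%360
    print("r",np.linalg.norm(d).round(4),"phi",phi.round(1),"jaw",np.degrees(np.arctan2(M[1,2],M[0,2])).round(1),"z",p[2].round(4),"F",s["force"].round(1),"q",s["q"].round(2))
    rows=[];P=p;a0=np.radians(phi1-180)
    zz=np.array([np.cos(a0),np.sin(a0),0]);x=np.array([0,0,-1.]);T=np.c_[x,np.cross(zz,x),zz];rv=R.from_matrix(M.T@T).as_rotvec()
    for i in range(n):
        k=(i+1)/n;a=np.radians(phi+(phi1-phi)*k);rr=np.linalg.norm(d)*(1-k)+rad*k
        Q=np.r_[WC+rr*np.array([np.cos(a),np.sin(a)]),p[2]+(z-p[2])*k]
        Mi=M@R.from_rotvec(rv*i/n).as_matrix();rows.append(np.r_[Mi.T@(Q-P)*100,np.degrees(rv)/n].round(2).tolist());P=Q
    print(str(rows).replace(" ",""))
E
python3 -c "
from h import *
arc(214,8)"
```

```text
r 0.0492 phi 269.6 jaw 87.1 z 0.1271 F [-0.4 -0.2  0.2] q [-0.16  0.66  0.1   1.86 -0.1   0.64  1.53]
[[-0.01,0.6,0.0,6.64,-0.01,-0.02],[-0.01,0.6,0.0,6.64,-0.01,-0.02],[-0.01,0.6,0.01,6.64,-0.01,-0.02],[-0.01,0.6,0.01,6.64,-0.01,-0.02],[-0.01,0.6,0.01,6.64,-0.01,-0.02],[-0.01,0.6,0.02,6.64,-0.01,-0.02],[-0.01,0.6,0.02,6.64,-0.01,-0.02],[-0.01,0.61,0.02,6.64,-0.01,-0.02]]
```

Emit:
step_arm(
  steps=[
    [[0, 0.6, 0, 6.7, 0, 0], [0, 0.6, 0, 6.7, 0, 0], [0, 0.6, 0, 6.7, 0, 0], [0, 0.6, 0, 6.7, 0, 0], [0, 0.6, 0, 6.7, 0, 0], [0, 0.6, 0, 6.7, 0, 0], [0, 0.6, 0, 6.7, 0, 0], [0, 0.6, 0, 6.7, 0, 0]],
  ],
)

```text
t: 21.15
tcp_pos: [0.5352, 0.0162, 0.1285]
eef_rot: [-1.124, 1.559, -0.581]
force: [0.3, -3.0, -1.4]
opening: 0.0
```

```bash
python3 -c "
from h import *
arc(165,8)"
```

```text
r 0.0507 phi 222.0 jaw 31.1 z 0.1285 F [ 0.3 -3.  -1.4] q [-0.39  0.63  0.36  1.97 -0.37  0.59  0.75]
[[-0.0,0.62,-0.07,5.76,0.06,0.06],[0.0,0.63,-0.06,5.76,0.06,0.06],[0.0,0.63,-0.04,5.76,0.06,0.06],[0.0,0.62,-0.03,5.76,0.06,0.06],[0.0,0.62,-0.01,5.76,0.06,0.06],[0.0,0.62,0.0,5.76,0.06,0.06],[0.0,0.62,0.02,5.76,0.06,0.06],[0.01,0.62,0.03,5.76,0.06,0.06]]
```

Emit:
step_arm(
  steps=[
    [[0, 0.7, -0.1, 5.8, 0, 0], [0, 0.7, -0.1, 5.8, 0, 0], [0, 0.7, 0, 5.8, 0, 0], [0, 0.7, 0, 5.8, 0, 0], [0, 0.7, 0, 5.8, 0, 0], [0, 0.7, 0, 5.8, 0, 0], [0, 0.7, 0, 5.8, 0, 0], [0, 0.7, 0, 5.8, 0, 0]],
  ],
)

```text
t: 21.95
tcp_pos: [0.5223, 0.0635, 0.1286]
eef_rot: [-0.675, 1.554, -0.984]
force: [-0.4, -2.0, 0.4]
opening: 0.0
```

```bash
python3 -c "
from h import *
arc(130,8)
blade(shot('side'))"
```

```text
r 0.0523 phi 165.2 jaw -17.7 z 0.1286 F [-0.4 -2.   0.4] q [-0.66  0.68  0.59  2.01 -0.6   0.63  0.01]
[[0.0,0.4,0.02,4.04,0.11,0.05],[0.0,0.4,0.03,4.04,0.11,0.05],[0.01,0.4,0.03,4.04,0.11,0.05],[0.01,0.39,0.03,4.04,0.11,0.05],[0.01,0.39,0.03,4.04,0.11,0.05],[0.01,0.39,0.04,4.04,0.11,0.05],[0.01,0.39,0.04,4.04,0.11,0.05],[0.01,0.38,0.04,4.04,0.11,0.05]]
blade n 0 angle by centroid nan axis nan perp off mm nanh.py:84: RuntimeWarning: Mean of empty slice.
  d=np.linalg.norm(P,axis=1);P=P[(d<tol)&(d>.03)];c=P.mean(0)
  ret = um.true_divide(
  avg = a.mean(axis, **keepdims_kw)
h.py:85: RuntimeWarning: Degrees of freedom <= 0 for slice
  w,V=np.linalg.eigh(np.cov((P).T));e=V[:,1]*np.sign(V[:,1]@c)
  c *= np.true_divide(1, fact)
  c *= np.true_divide(1, fact)
```

Emit:
step_arm(
  steps=[
    [[0, 0.4, 0, 4, 0, 0], [0, 0.4, 0, 4, 0, 0], [0, 0.4, 0, 4, 0, 0], [0, 0.4, 0, 4, 0, 0], [0, 0.4, 0, 4, 0, 0], [0, 0.4, 0, 4, 0, 0], [0, 0.3, 0, 3, 0, 0], [0, 0, 0, 0, 0, 0]],
  ],
)

```text
t: 22.8
tcp_pos: [0.5328, 0.0867, 0.1284]
eef_rot: [-0.657, 1.557, -1.443]
force: [-0.7, 0.5, -0.1]
opening: -0.0001
```

```bash
python3 -c "
from h import *
arc(118,8)
f=shot('side','e.png');g=shot('top')
u=proj(f,[.57,.1,.05]).astype(int);v=proj(g,[.57,.1,.05]).astype(int)
c=lambda i,u:cv2.resize(i[u[1]-60:u[1]+60,u[0]-60:u[0]+60],(400,400),interpolation=2)
cv2.imwrite('pics/k.png',np.hstack([c(f['image'],u),c(g['image'],v)]))"
```

```text
r 0.0543 phi 137.6 jaw -45.0 z 0.1284 F [-0.7  0.5 -0.1] q [-0.78  0.74  0.71  1.97 -0.72  0.7  -0.4 ]
[[0.0,0.23,0.05,2.12,0.09,0.05],[0.0,0.23,0.05,2.12,0.09,0.05],[0.0,0.23,0.05,2.12,0.09,0.05],[0.0,0.22,0.05,2.12,0.09,0.05],[0.0,0.22,0.05,2.12,0.09,0.05],[0.0,0.22,0.05,2.12,0.09,0.05],[0.0,0.22,0.06,2.12,0.09,0.05],[0.01,0.21,0.06,2.12,0.09,0.05]]
```

View pics/k.png

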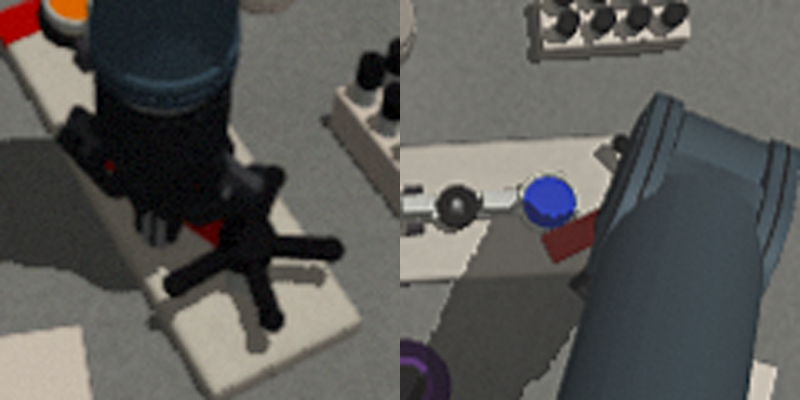

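The right-hand view shows the red blade tip at (570,240), about 18° short of squarely across the blue ring. I'll finish the push.

Emit:
step_arm(
  steps=[
    [[0, 0.23, 0.05, 2.1, 0, 0], [0, 0.23, 0.05, 2.1, 0, 0], [0, 0.23, 0.05, 2.1, 0, 0], [0, 0.23, 0.05, 2.1, 0, 0], [0, 0.23, 0.05, 2.1, 0, 0], [0, 0.22, 0.05, 2.1, 0, 0], [0, 0.22, 0.05, 2.1, 0, 0], [0, 0, 0, 0, 0, 0]],
  ],
)

```text
t: 23.7
tcp_pos: [0.5434, 0.0953, 0.1275]
eef_rot: [-1.409, 1.558, -2.462]
force: [0.3, 0.2, -0.1]
opening: 0.0001
```

```bash
python3 -c "
from h import *
arc(118,4)"
```

```text
r 0.054 phi 123.2 jaw -60.3 z 0.1275 F [ 0.3  0.2 -0.1] q [-0.81  0.79  0.77  1.93 -0.79  0.76 -0.63]
[[-0.01,0.13,0.09,0.42,0.03,0.18],[-0.01,0.12,0.1,0.42,0.03,0.18],[-0.01,0.12,0.1,0.42,0.03,0.18],[-0.01,0.11,0.1,0.42,0.03,0.18]]
```

Emit:
step_arm(
  steps=[
    [[0, 0.15, 0.05, 1, 0, 0], [0, 0.15, 0.05, 1, 0, 0], [0, 0.15, 0.05, 1, 0, 0], [0, 0.1, 0, 1, 0, 0], [0, 0, 0, 0, 0, 0], [0, -0.4, 0, 0, 0, 0], [0, -0.4, 0, 0, 0, 0], [-1, 0, 0, 0, 0, 0]],
  ],
)

```text
t: 24.5
tcp_pos: [0.5413, 0.0932, 0.1371]
eef_rot: [-1.397, 1.557, -2.523]
force: [-0.9, -0.5, -0.3]
opening: -0.0001
```

Emit:
step_arm(
  steps=[
    [[-3, 0, 0, 0, 0, 0], [-3, 0, 0, 0, 0, 0], [-4, -2, 0, 0, 0, 0], [-3, -4, 0, 0, 0, 0], [0, -5, 0, 0, 0, 0], [0, -5, 0, 0, 0, 0], [0, -5, 0, 0, 0, 0], [0, -5, 0, 0, 0, 0]],
  ],
)

```text
t: 25.3
tcp_pos: [0.3344, -0.0071, 0.2785]
eef_rot: [-1.554, 1.551, -2.686]
force: [-0.7, 1.1, 1.2]
opening: -0.0003
```

```bash
python3 -c "
from h import *
arc(118,1)
f=shot('side');blade(f);g=shot('top');blade(g)
mod={**B,**armpts(1)};p0=np.array([.5631,.2148,.0594]);obs=[]
for h in (f,g): obs+=marks(h,armpts(1),{k:W(p0,v) for k,v in mod.items()})
x,res=fit(obs,armpts(1),np.r_[p0,0]);print(x,[(a[1],e.round(1).tolist()) for a,e in zip(obs,res)])
u=proj(f,[.57,.13,.05]).astype(int);v=proj(g,[.57,.13,.05]).astype(int)
c=lambda i,u:cv2.resize(i[u[1]-60:u[1]+60,u[0]-60:u[0]+60],(400,400),interpolation=2)
cv2.imwrite('pics/l.png',np.hstack([c(f['image'],u),c(g['image'],v)]))" 2>/dev/null
```

```text
r 0.2453 phi 193.5 jaw -64.9 z 0.2785 F [-0.7  1.1  1.2] q [-1.29 -0.03  1.2   2.35  0.05  0.82 -1.25]
[[14.57,24.07,-0.04,-2.87,-0.01,1.13]]
blade n 321 angle by centroid 93.5 axis 96.5 perp off mm 3.5
blade n 159 angle by centroid 90.9 axis 95.4 perp off mm 5.1
[ 0.56389664  0.21626931  0.14992719 -0.00062793] [('filter_hub', [5.1, -0.2]), ('amber_fin', [0.5, -0.0]), ('blue_fin', [1.1, 0.1]), ('amber_filter', [0.1, 0.8]), ('blue_filter', [-0.0, -1.2]), ('filter_hub', [-1.4, 4.5]), ('amber_fin', [-0.8, 3.0]), ('blue_fin', [0.4, -0.2]), ('amber_filter', [-1.0, -0.3]), ('blue_filter', [2.6, 1.2])]
```

View pics/l.png

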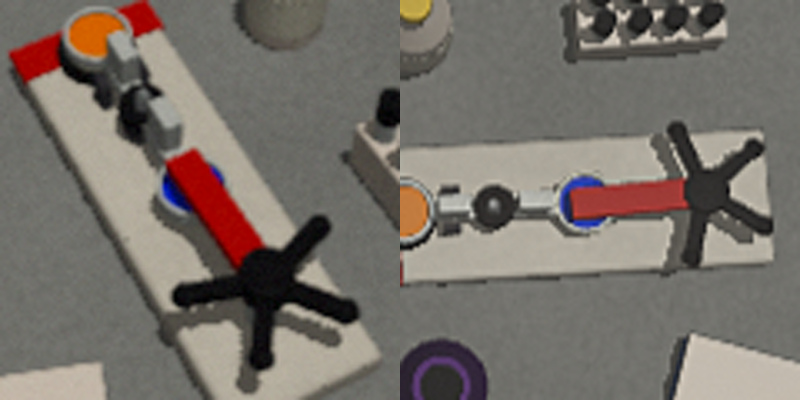

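The side and top views agree. Amber lies over the lamp, the bar sits centred between the cheeks at (448,195)/(448,215), and the blade runs from the wheel at (706,190) to (570,203), straight over the blue ring at (583,203).

Emit:
step_arm(
  steps=[
    [[0, 0, 0, 0, 0, 0], [0, 0, 0, 0, 0, 0], [0, 0, 0, 0, 0, 0], [0, 0, 0, 0, 0, 0], [0, 0, 0, 0, 0, 0], [0, 0, 0, 0, 0, 0], [0, 0, 0, 0, 0, 0], [0, 0, 0, 0, 0, 0]],
  ],
)

```text
t: 26.7
tcp_pos: [0.3371, -0.006, 0.279]
eef_rot: [-1.296, 1.548, -2.427]
force: [0.8, -0.6, 0.7]
opening: 0.0002
```

```bash
python3 -c "
from rig import r
print(r.state()['qd'].round(3), r.hand_in())"
```

```text
the job is handed in; nothing more can be done
[-0.    -0.001  0.    -0.    -0.001  0.002  0.001] None
```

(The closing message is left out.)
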